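Pack the asado caddy

TASK

Pack the wooden caddy for the asado: stand the sealed jar (the one with a lid) in the round well and the square grey salt pot in the square well, lay the bottle opener flat in the oblong well and the wooden tongs flat in the long trough, each fully down inside its own recess. Keep the jar and the salt pot upright all the while, and leave the open jar and the spoon where they are.

Things in the scene. Friction and masses are not known exactly. Their poses are not given: they have to be found in the camera images.
- jar: the sealed clear plastic jar to be packed: round, 56 mm across, standing upright, 75 mm tall in all; its top 15 mm is a flat steel screw lid 58 mm across. Rigid, at most 0.17 kg. Origin: centre of its underside, z up.
- salt_pot: the grey ceramic salt pot to be packed: square, 48 x 48 mm, 54 mm tall to its flat fixed lid, plus a round knob 16 mm across and 9 mm high on the lid. At most 0.31 kg. Origin: centre of its underside, z up, x and y square to its sides. (The round, narrow-necked grey vase, 72 mm tall, is not this.)
- opener: the chrome bottle opener to be packed, lying flat, 100 mm long along its x: a straight square-edged handle 18 mm wide and 16 mm high from x = -50 to +22 mm, and at the +x end a flat ring 34 mm across and 8 mm thick with a hole. Origin: middle of its length, underside, z up; it balances at about x = -7 mm.
- tongs: the wooden tongs to be packed, rigid, lying on their side: two parallel flat arms joined by a block at the -x end, 210 mm long along x, 22 mm high; 36 mm wide over the arms from x = -37 to +105 mm (22 mm wide at the block). Origin: middle of the length, underside, z up. Balances near the origin.
- caddy: low fixed wooden caddy, 210 mm (x) by 286 mm (y), rim 28 mm above the bench, a steel bar at each short end. Origin: centre of its underside. Along its -x side, nearest the robot, runs the tongs' trough: centre x -69, y 0 mm, inside 56 mm (x) by 270 mm (y), floor 20 mm above the bench. Beside it at x +31 mm stand three inserts in any order at y -90, 0, +90 mm, tops level with the rim.
- round_insert: the caddy's insert with a round well, 132 mm (x) by 90 mm (y), 22 mm high, its axes parallel to the caddy's. Well 76 mm across, centred, 16 mm deep: its floor is 6 mm above this origin (12 mm above the bench). Origin: centre of its underside, z up.
- square_insert: the caddy's insert with a square well, same outside as the round one. Well 68 x 68 mm, centred, sides along x and y, 16 mm deep: its floor is 6 mm above this origin (12 mm above the bench). Origin: centre of its underside, z up.
- oblong_insert: the caddy's insert with a shallow oblong well, same outside as the round one. Well 118 mm long (x) by 62 mm wide (y), centred, 6 mm deep: its floor is 16 mm above this origin (22 mm above the bench). Origin: centre of its underside, z up.
- open_jar: a look-alike that stays: clear plastic jar of the same width, 56 mm, without a lid, mouth open, 62 mm tall. Origin: centre of its underside, z up.
- spoon: a look-alike that stays: a steel spoon 150 mm long, lying on the bench along its x, handle to -x. Origin: near the middle of its underside.
There are look-alikes about, which are no part of the job. Leave any red look-alike of the opener alone. Several things have the shape of the tongs; the one meant has the colours described above.

How it is judged (in metres and radians):
At the end, for the whole second after the job is handed in: Jar within 13 mm of the round well's centre, salt pot 16 mm of the square one's, upright, on the floor; opener flat in the oblong well (18 mm, 0.35 rad), tongs flat in the trough (13 mm across, 36 mm along, 0.15 rad), either way round; all at rest; open jar and spoon moved under 30 mm (horizontal distance between jar and round_insert below 0.013 m and z of jar in the frame of round_insert below 0.01 m and angle between each of jar, salt_pot's own z axis and vertical below 0.1 rad and horizontal distance between salt_pot and square_insert below 0.016 m and z of salt_pot in the frame of square_insert below 0.01 m and horizontal distance between opener and oblong_insert below 0.018 m and z of opener in the frame of oblong_insert below 0.0185 m and angle between each of opener, tongs's own z axis and vertical below 0.05 rad and angle between the x axis of opener and the x axis of oblong_insert, either way round below 0.35 rad and x of tongs in the frame of caddy between -0.082 and -0.056 m and y of tongs in the frame of caddy between -0.036 and 0.036 m and z of tongs in the frame of caddy below 0.0235 m and angle between the x axis of tongs and the y axis of caddy, either way round below 0.15 rad and linear speed of each of jar, salt_pot, opener, tongs below 0.02 m/s and distance of each of open_jar, spoon from where it was at the start of the episode below 0.03 m); the robot touches nothing.
It fails at once if the jar or the salt pot is tipped over (more than 0.6 rad) (angle between any of jar, salt_pot's own z axis and vertical above 0.6 rad).
It fails at once if the open jar or the spoon is moved more than 30 mm (distance of any of open_jar, spoon from where it was at the start of the episode above 0.03 m).
It also fails if it takes over 120 s, if anything falls off the work surface, if the arm or the gripper's body presses on something with over 40 N, if the wrist force passes 120 N, or if a joint passes its speed limit or range.

ROBOT

A 6-joint arm with a two-finger parallel gripper is mounted at the origin on the work surface. World frame = base frame: x ahead of the robot, y to its left, z up, the work surface at z = 0. Lengths are in m, angles in degrees, forces in N, time in s.
With the tool pointing down it reaches from about 0.375 to 0.9 m from the base axis. Payload 3.1 kg.
Tool frame: the origin (TCP) lies midway between the tips of the shut fingers; the grasp point (between the pads) lies 19 mm behind it (bot.hold_point_z is the distance from the TCP to the grasp point, in m); z points along the fingers, y is the line along which they close (so a half turn about z gives the same grasp; the last joint's range is limited). The gripper opens to 87 mm and grips with 3 to 60 N. Pads are 19 mm wide; open, the fingers measure 117 mm over their backs; the gripper's body (75 mm by 190 mm) begins 51 mm behind the grasp point.
Start: joints at [-10.227, 30.224, 82.088, -0, 67.689, -10.227], TCP at [0.625, 0, 0.223] pointing down, gripper open.
Joint ranges: [-176.69, 176.69], [-43.24, 126.21], [12.49, 139.97], [-82, 262], [0, 151.66], [-163.58, 163.58]. Speed limits (degrees/s): [159.86, 159.86, 180, 180, 180, 180].

INTERFACE

Orientations are given as a 3x3 rotation matrix whose columns are the frame's x, y, z axes.
In Python, from rig import read_state, optics, order, bot gives the robot as it stands.
- The arm moves only by the tool drive_tool, never from a script. Its argument "steps" is a list of rows, each a list of 7 numbers: the finger opening in mm, from 0 to 87, then the shift along the tool's x, y, z normalised to -1 to 1, where 1 is 0.12 m, then the turn, a rotation vector about the tool's x, y, z normalised to -1 to 1, where 1 is 1.5 rad. In form: [[jaw, tx, ty, tz, ax, ay, az], ...]. A call has 1 to 8 rows; each row is the pose to reach, as a shift and turn from the pose commanded when the call began, along the tool's axes at that moment; what a row does not reach only later rows make up. A row lasts 1/10 s, in which the tool goes at most 50 mm and 8.59 degrees, less where a joint would pass 70% of its speed; a pose out of reach is approached as far as the arm can. A call with a number of a shift or a turn outside -1 to 1 is refused whole. A call with a gripper value outside its range is refused whole. The fingers move at their own pace and stop on an object; the grip force is fixed at half the most. Time passes only in rows, so rows that repeat a pose let the fingers close. It gives the time, the measured TCP pose, the force, the opening and the grip force at its end, in the units of the state.
- read_state(): the state, without advancing time (a new reading comes with each control period).
- optics.capture(name): name is "scene" or "side" or "wrist"; returns a dict with "color" (384x512x3 uint8, blue, green, red), "range_z" (384x512 float32, m along the optical axis (not along the pixel's ray), 0 where there is no reading), "fx", "fy", "cx", "cy" (pixels), "D" ([k1, k2, p1, p2, k3] as OpenCV has them; the pictures are not rectified), "rvec" (rotation vector, rad) and "tvec" (3), from world to camera coordinates, as OpenCV has them. Camera axes: x right, y down, z forward; pixel columns grow to the right and rows downward; lengths in m; the calibration is good to about 2 mm. A picture is of the moment at which its call begins.
- order.hand_in(): hands the job in; it is judged then, once.
The state is a dict: "time_s": time; "joint_positions": joint angles; "qvel": joint speeds; "tau": joint torques, N m; "position": TCP position; "tcp_rot": TCP orientation; "force": force on the tool from outside, world axes, zero at the start; "moment": the same for the moment, N m; "opening": opening from 0.0 (shut) to 1.0 (fully open); "grasp_force": force on a finger pad.
Only numpy, scipy, OpenCV 4.12 (cv2) and the standard library are available. Lean on these libraries where they do the work, as an engineer would, in place of code of your own. Each camera call takes 0.05 s, during which the arm holds its last target. There are 200 camera calls.

## Working session

There is one attempt and no reset: what is moved stays moved. The work goes in short steps, Python scripts to look and compute and a tool call to move; the robot and the scene stay as the last step left them, time stands still between calls to the robot, and variables do not carry over. Pictures are saved under pics/ and viewed, at most 14 in all, crops included, and the job is handed in when it is done.

Besides the shell and the picture viewer there is one more tool, called after "Request:" by a JSON object that holds its "api" and its "payload", one argument or row to a line. drive_tool: Moves the arm, as the interface text tells. Scaled input: -1 to 1 covers 0.12 m each way for a shift and 1.5 rad each way for a turn. Its arguments: {"type":"object","properties":{"steps":{"type":"array"}},"required":["steps"]}

```bash
ls; mkdir -p pics; cat > h.py <<'E'
import numpy as np, cv2, pickle
from rig import read_state, optics, order, bot
def cap(n):
    c=optics.capture(n); pickle.dump(c,open(f'/tmp/{n}.pkl','wb')); return c
def load(n): return pickle.load(open(f'/tmp/{n}.pkl','rb'))
def cloud(c):
    h,w=c['range_z'].shape
    K=np.array([[c['fx'],0,c['cx']],[0,c['fy'],c['cy']],[0,0,1.]])
    u,v=np.meshgrid(np.arange(w),np.arange(h))
    p=cv2.undistortPoints(np.stack([u,v],-1).reshape(-1,1,2).astype(np.float64),K,np.array(c['D'],float)).reshape(h,w,2)
    z=c['range_z'].astype(float)
    X=np.dstack([p[...,0]*z,p[...,1]*z,z])
    R=cv2.Rodrigues(np.array(c['rvec'],float))[0]; t=np.array(c['tvec'],float).ravel()
    W=(X-t)@R
    W[z==0]=np.nan
    return W
def proj(c,P):
    K=np.array([[c['fx'],0,c['cx']],[0,c['fy'],c['cy']],[0,0,1.]])
    return cv2.projectPoints(np.array(P,float).reshape(-1,1,3),np.array(c['rvec'],float),np.array(c['tvec'],float),K,np.array(c['D'],float))[0].reshape(-1,2)
E
python3 - <<'E'
from h import *
for n in ('scene','side'):
    c=cap(n); cv2.imwrite(f'pics/{n}0.png',cv2.resize(c['color'],(800,600)))
    R=cv2.Rodrigues(np.array(c['rvec']))[0]; print(n,-R.T@np.array(c['tvec']).ravel(),R[2])
print(read_state()); print([a for a in dir(bot) if a[0]!='_'])
E
```

```text
pics
scene [ 1.36049071 -0.59930113  0.9602344 ] [-0.57832856  0.40806458 -0.70641304]
side [ 0.03001207 -1.0293665   1.01008426] [ 0.39960449  0.65496898 -0.64135161]
{'time_s': 0.1, 'joint_positions': array([-1.02304344e+01,  3.02750748e+01,  8.21481711e+01,  2.64040381e-04,
        6.76882069e+01, -1.02269446e+01]), 'qvel': array([-0.0580981 , -0.04764437, -0.10954836,  0.00093794,  0.02750524,
       -0.05821682]), 'tau': array([-3.02360622e-04, -4.40987206e+01, -1.77151054e+01,  6.34850166e-02,
        5.34114777e-02, -3.85449334e-05]), 'position': array([6.24354773e-01, 1.13007857e-04, 2.21658934e-01]), 'tcp_rot': array([[ 6.29967636e-05,  9.99998167e-01, -1.91353254e-03],
       [ 9.99999937e-01, -6.23277488e-05,  3.49680515e-04],
       [ 3.49560608e-04, -1.91355445e-03, -9.99998108e-01]]), 'force': array([0.41879173, 0.11363161, 0.19384572]), 'moment': array([0.00926322, 0.0107704 , 0.01540544]), 'grasp_force': 0.0, 'opening': 0.9998765459300979}
['PlanningError', 'hold_point_z']
```

View pics/scene0.png

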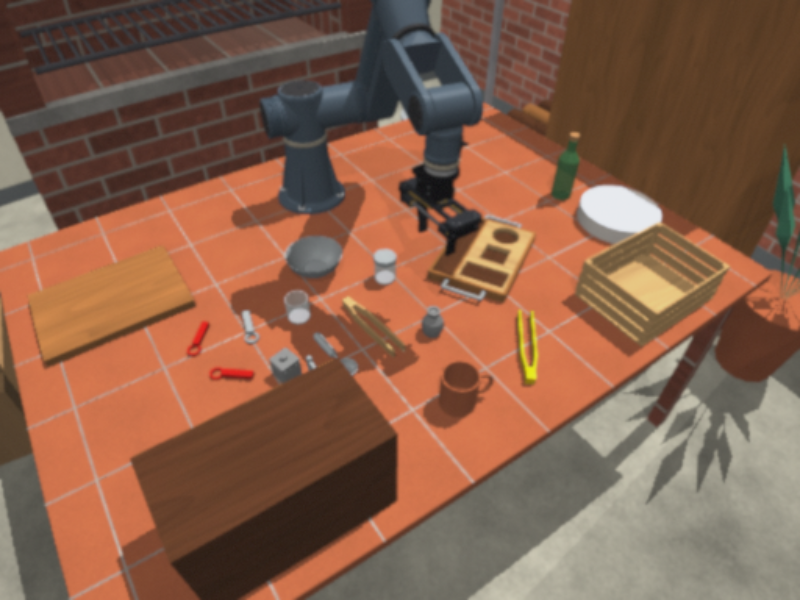

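View pics/side0.png

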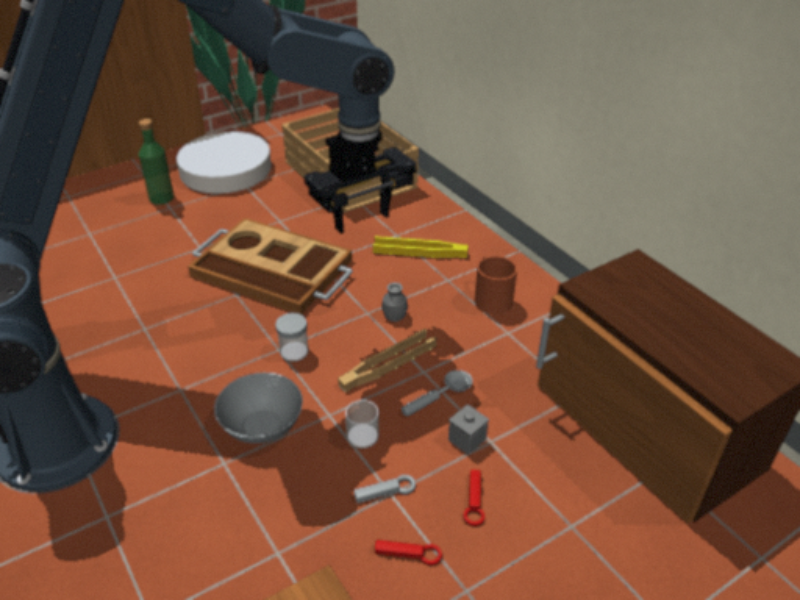

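Scene view (800x600): the candidates are:
- **Jar:** sealed (385,266), open (297,307).
- **Salt pot:** square (286,365); round vase (432,320).
- **Opener:** chrome (249,327); red ones (199,338) and (233,373).
- **Tongs:** wooden (375,325); yellow (527,345).
- **Other:** spoon (335,350), caddy (485,258) with the round well far, square middle, oblong near.

By description I choose sealed, square, chrome and wooden. Next I measure.

```bash
python3 - <<'E'
from h import *
W={n:cloud(load(n)) for n in('scene','side')}
C={n:load(n)['color'] for n in W}
for n in W:
    w=W[n]; m=(w[...,0]>.3)&(w[...,0]<1.1)&(abs(w[...,1])<.7)
    z=w[...,2][m&(abs(w[...,2])<.01)]; print(n,'bench z',np.median(z),z.std())
pts={'scene':dict(jar=(385,255),open=(297,300),pot=(286,360),vase=(432,320),op=(249,325),tong=(360,315),spoon=(350,366),caddy=(485,262)),
'side':dict(jar=(292,322),open=(362,415),pot=(468,420),vase=(395,305),op=(380,489),tong=(365,372),spoon=(460,380),caddy=(272,262))}
for n in pts:
  for k,(u,v) in pts[n].items():
    u=int(u*.64);v=int(v*.64); print(n,k,np.round(np.nanmedian(W[n][v-1:v+2,u-1:u+2].reshape(-1,3),0),3),C[n][v,u])
# ortho colour + height, 1.25 mm/px ; x up, y left
s=.00125;x0,x1,y0,y1=.3,1.0,-.6,.3
H=int((x1-x0)/s);Wd=int((y1-y0)/s)
hm=np.full((H,Wd),np.nan);im=np.zeros((H,Wd,3),np.uint8)
for n in ('scene','side'):
    w=W[n].reshape(-1,3);c=C[n].reshape(-1,3)
    ok=(w[:,0]>x0)&(w[:,0]<x1)&(w[:,1]>y0)&(w[:,1]<y1)&(w[:,2]>-.01)&(w[:,2]<.12)
    o=np.argsort(w[ok][:,2]);p=w[ok][o];cc=c[ok][o]
    r=((x1-p[:,0])/s).astype(int).clip(0,H-1);q=((y1-p[:,1])/s).astype(int).clip(0,Wd-1)
    for a,b,zz,col in zip(r,q,p[:,2],cc):
        if not hm[a,b]>zz: 
            cv2.circle(im,(b,a),1,col.tolist(),-1) ; hm[a,b]=zz
cv2.imwrite('pics/ortho.png',cv2.resize(im,(771,600)))
E
```

```text
scene bench z 0.0011365132131799802 0.002459258638969565
side bench z -0.0009520061232452772 0.0026797880817704964
scene jar [ 0.451 -0.02   0.077] [202 201 194]
scene open [ 0.433 -0.26   0.032] [102 110 124]
scene pot [ 0.607 -0.371  0.057] [132 134 133]
scene vase [ 0.684 -0.044  0.059] [95 96 96]
scene op [ 0.43  -0.39   0.017] [200 199 193]
scene tong [ 0.532 -0.144  0.001] [ 57  82 131]
scene spoon [ 0.661 -0.248  0.004] [136 135 131]
scene caddy [0.568 0.218 0.029] [121 184 223]
side jar [ 0.452 -0.021  0.074] [169 166 162]
side open [ 0.466 -0.25   0.025] [ 95 100 114]
side pot [ 0.593 -0.377  0.06 ] [86 87 86]
side vase [ 0.66  -0.051  0.044] [ 98 101  99]
side op [ 0.416 -0.389  0.016] [173 173 168]
side tong [ 0.529 -0.16   0.019] [ 81 125 162]
side spoon [ 0.672 -0.255  0.001] [102 101  97]
side caddy [0.532 0.23  0.026] [ 98 149 192]
```

View pics/ortho.png

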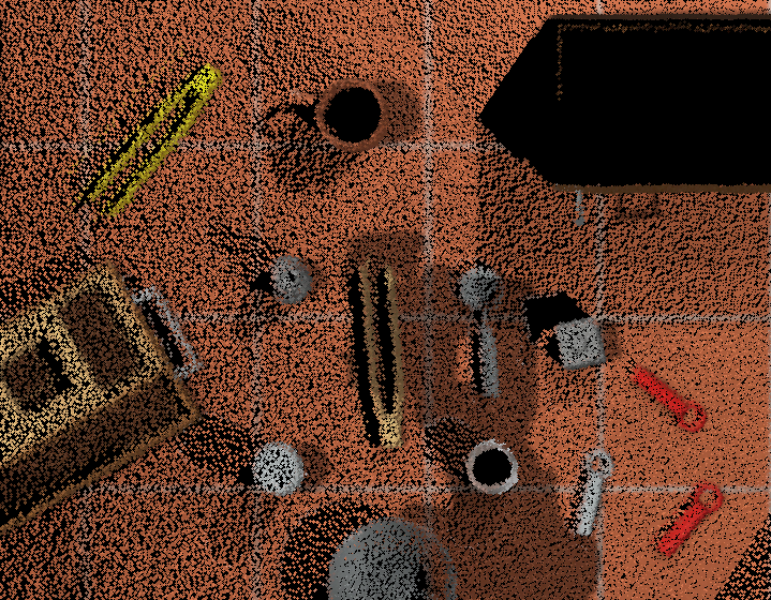

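Ortho picture: jar (278,470), open jar (492,467), pot (578,343), opener (595,495) with its ring toward the top, tongs (378,355) with the block at the bottom, spoon (485,340). The caddy is turned about 30° at left, oblong nearest the robot's centre line. Next I fit poses.

```bash
cat >> h.py <<'E'
from scipy.optimize import least_squares
def sel(W,xy,r,z0,z1):
    w=W.reshape(-1,3); return w[(np.hypot(w[:,0]-xy[0],w[:,1]-xy[1])<r)&(w[:,2]>z0)&(w[:,2]<z1)]
def rect(p):
    (cx,cy),(a,b),th=cv2.minAreaRect(p[:,:2].astype(np.float32)*1000)
    if a<b: a,b,th=b,a,th+90
    return np.round([cx,cy,a,b,th],1)
def circ(p):
    (cx,cy),r=cv2.minEnclosingCircle(p[:,:2].astype(np.float32)*1000); return np.round([cx,cy,r],1)
E
python3 - <<'E'
from h import *
w2x=lambda u,v:(1-v*1.1667e-3,.3-u*1.1667e-3)
for n in('scene','side'):
    W=cloud(load(n)); print(n)
    q=lambda u,v,r,a,b:sel(W,w2x(u,v),r,a,b)
    print(' jar',circ(q(278,470,.045,.066,.09)),' open',circ(q(492,467,.045,.054,.075)))
    p=q(578,343,.05,.048,.06);print(' pot',rect(p),len(p))
    p=q(595,495,.07,.0055,.03);print(' op',rect(p),len(p))
    p=q(378,355,.125,.012,.03);print(' tongs',rect(p),len(p))
    p=q(485,340,.1,.004,.03);print(' spoon',rect(p),len(p))
    p=q(50,395,.25,.024,.033);p=p[p[:,1]>.05];print(' caddy',rect(p),len(p))
E
```

```text
scene
 jar [454.6 -21.   31. ]  open [ 455.3 -273.2   30.3]
 pot [ 601.4 -374.5   50.6   48.9   12.9] 159
 op [ 416.9 -383.5   95.6   93.1  117.8] 99
 tongs [ 611.1 -173.6  220.3  165.1   27. ] 318
 spoon [ 596.1 -255.1  185.8  161.4   56.8] 261
 caddy [562.5 244.9 372.4 260.8 121.3] 1238
side
 jar [450.8 -23.9  29.8]  open [ 452.6 -273.6   29.7]
 pot [ 597.8 -376.3   50.    49.3   12.8] 263
 op [ 434.2 -391.2  115.4   41.2  156.4] 282
 tongs [ 613.7 -163.6  225.8  178.9   34.1] 539
 spoon [ 606.1 -269.8  179.8  135.8   56.4] 333
 caddy [548.4 244.6 345.1 254.8 122.1] 1495
```

Request:
{"api": "drive_tool", "payload": {
  "steps": [
    [87,0.9,-0.3,-0.7,0,0,0],
    [87,0.9,-0.3,-0.7,0,0,0],
    [87,0.9,-0.3,-0.7,0,0,0],
    [87,0.9,-0.3,-0.7,0,0,0],
    [87,0.9,-0.3,-0.7,0,0,0]
  ]
}}

```text
time_s: 0.6
position: [0.5888, 0.1086, 0.3068]
tcp_rot: [[-0.002, 1.0, 0.001], [1.0, 0.002, -0.001], [-0.001, 0.001, -1.0]]
force: [-0.3, 0.0, 0.0]
opening: 1.003
grasp_force: 0.0
```

Request:
{"api": "drive_tool", "payload": {
  "steps": [
    [87,0.9,-0.4,-0.4,0,0,0],
    [87,0.9,-0.4,-0.4,0,0,0],
    [87,0.9,-0.4,-0.4,0,0,0],
    [87,0.9,-0.4,-0.4,0,0,0],
    [87,0.9,-0.4,-0.4,0,0,0]
  ]
}}

```text
time_s: 1.1
position: [0.541, 0.215, 0.3531]
tcp_rot: [[0.0, 1.0, -0.002], [1.0, -0.0, -0.002], [-0.002, -0.002, -1.0]]
force: [-0.6, 0.5, -0.7]
opening: 1.001
grasp_force: 0.0
```

```bash
python3 - <<'E'
from h import *
c=cap('wrist'); R=cv2.Rodrigues(np.array(c['rvec']))[0]; print(-R.T@np.array(c['tvec']).ravel(),R[0],R[2],c['fx'])
print(read_state()['position'])
W=cloud(c); print(np.nanmin(W.reshape(-1,3),0),np.nanmax(W.reshape(-1,3),0))
cv2.imwrite('pics/w1.png',c['color'])
E
```

```text
[0.54092798 0.29853375 0.51551491] [ 9.99998787e-01 -3.36606637e-04 -1.52049159e-03] [-0.00155095 -0.30340977 -0.95285891] 318.2251466625772
[0.54110031 0.21450793 0.35283374]
[ 0.06165148 -0.34763016 -0.75273135] [1.74512506 0.44961493 0.46951113]
```

View pics/w1.png

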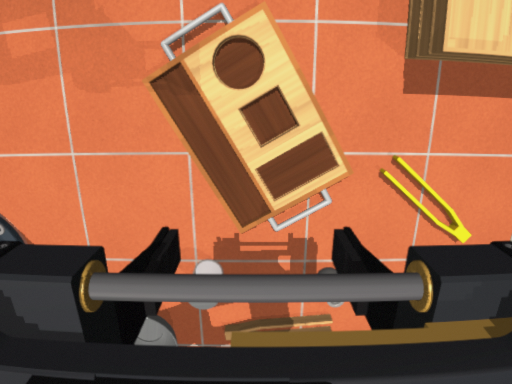

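Wrist view: the caddy is clear. Round well (238,62), square (268,115), oblong (298,165), trough (210,145). The yellow tongs at (425,200) stay. I'll fit the wells.

```bash
cat >> h.py <<'E'
def onplane(c,uv,z):
    K=np.array([[c['fx'],0,c['cx']],[0,c['fy'],c['cy']],[0,0,1.]])
    p=cv2.undistortPoints(np.array(uv,float).reshape(-1,1,2),K,np.array(c['D'],float)).reshape(-1,2)
    R=cv2.Rodrigues(np.array(c['rvec'],float))[0]; t=np.array(c['tvec'],float).ravel()
    d=np.c_[p,np.ones(len(p))]@R; o=-R.T@t
    return (o+d*((z-o[2])/d[:,2])[:,None])[:,:2]
E
python3 - <<'E'
from h import *
c=load('wrist'); im=c['color']
v=im.astype(int); 
for k,(a,b) in dict(round=(238,62),sq=(268,115),obl=(298,165),tr=(210,145),wood=(220,95),bench=(100,100)).items(): print(k,im[b,a])
m=(((v[...,2]<125)&(v[...,2]-v[...,0]<90))*255).astype(np.uint8); m[225:]=0
n,l,s,_=cv2.connectedComponentsWithStats(m,connectivity=4)
for k,(a,b) in dict(round=(238,62),sq=(268,115),obl=(298,165),tr=(210,145)).items():
    i=l[b,a]
    if i==0: print(k,'none');continue
    ct=max(cv2.findContours((l==i).astype(np.uint8),0,1)[0],key=len)
    P=onplane(c,ct.reshape(-1,2),.028); print(k,s[i],rect(P))
W=cloud(c)
w=W.reshape(-1,3);uvm=np.zeros(im.shape[:2],bool);uvm[0:235,140:355]=1
p=w[uvm.ravel()&(w[:,2]>.02)&(w[:,2]<.036)]; print('rim z',np.median(p[:,2]),'floor',np.median(W[60:66,235:241,2]),np.median(W[143:148,208:213,2]),np.median(W[90:110,80:120,2]))
E
```

```text
round [ 40  65 111]
sq [ 39  64 113]
obl [ 38  64 110]
tr [ 39  64 110]
wood [134 211 242]
bench [ 75 119 225]
round [ 213   36   51   52 2074] [514.6 338.2  72.4  70.5 179.7]
sq [ 240   87   59   57 1793] [560.6 260.   65.9  64.5 120.4]
obl [ 258  134   79   64 2517] [605.1 183.7 113.3  57.3  30.6]
tr [ 150   62  121  163 5995] [473.5 209.5 269.3  55.1 120.1]
rim z 0.02755382712739545 floor 0.013220746337193393 0.019799764619925143 nan
```

Request:
{"api": "drive_tool", "payload": {
  "steps": [
    [87,-0.35,0,0,0,0,0],
    [87,-0.7,0,0,0,0,0],
    [87,-1,0,0,0,0,0]
  ]
}}

```text
time_s: 1.45
position: [0.5408, 0.0925, 0.3529]
tcp_rot: [[0.002, 1.0, -0.003], [1.0, -0.002, -0.001], [-0.001, -0.003, -1.0]]
force: [0.9, -0.8, 0.2]
opening: 1.002
grasp_force: 0.0
```

Request:
{"api": "drive_tool", "payload": {
  "steps": [
    [87,-0.35,0,0,0,0,0],
    [87,-0.7,0,0,0,0,0],
    [87,-1,0,0,0,0,0]
  ]
}}

```text
time_s: 1.75
position: [0.5404, -0.0281, 0.3531]
tcp_rot: [[0.004, 1.0, -0.003], [1.0, -0.004, -0.0], [-0.0, -0.003, -1.0]]
force: [0.2, 0.3, -0.5]
opening: 0.998
grasp_force: 0.0
```

Request:
{"api": "drive_tool", "payload": {
  "steps": [
    [87,-0.35,0,0,0,0,0],
    [87,-0.7,0,0,0,0,0],
    [87,-1,0,0,0,0,0]
  ]
}}

```text
time_s: 2.05
position: [0.5399, -0.1482, 0.353]
tcp_rot: [[0.004, 1.0, -0.003], [1.0, -0.004, 0.0], [0.0, -0.003, -1.0]]
force: [0.8, 1.2, 0.1]
opening: 0.999
grasp_force: 0.0
```

Request:
{"api": "drive_tool", "payload": {
  "steps": [
    [87,-0.35,0,0,0,0,0],
    [87,-0.7,0,0,0,0,0],
    [87,-1,0,0,0,0,0]
  ]
}}

```text
time_s: 2.35
position: [0.5394, -0.2682, 0.3528]
tcp_rot: [[0.004, 1.0, -0.003], [1.0, -0.004, 0.001], [0.001, -0.003, -1.0]]
force: [-0.2, 1.0, 0.1]
opening: 1.0
grasp_force: 0.0
```

Request:
{"api": "drive_tool", "payload": {
  "steps": [
    [87,-0.35,0,0,0,0,0],
    [87,-0.7,0,0,0,0,0],
    [87,-1,0,0,0,0,0],
    [87,-1,0,0,0,0,0],
    [87,-1,0,0,0,0,0]
  ]
}}

```text
time_s: 2.85
position: [0.5392, -0.3859, 0.3523]
tcp_rot: [[0.004, 1.0, -0.003], [1.0, -0.004, 0.003], [0.003, -0.003, -1.0]]
force: [-0.3, 0.2, -0.4]
opening: 0.999
grasp_force: 0.0
```

```bash
python3 - <<'E'
from h import *
c=cap('wrist'); s=read_state();print(s['time_s'],s['position'],np.round(s['tcp_rot'],3).tolist())
cv2.imwrite('pics/w2.png',c['color'])
E
```

```text
2.9 [ 0.53967834 -0.38460247  0.35289448] [[0.002, 1.0, -0.002], [1.0, -0.002, 0.003], [0.003, -0.002, -1.0]]
```

View pics/w2.png

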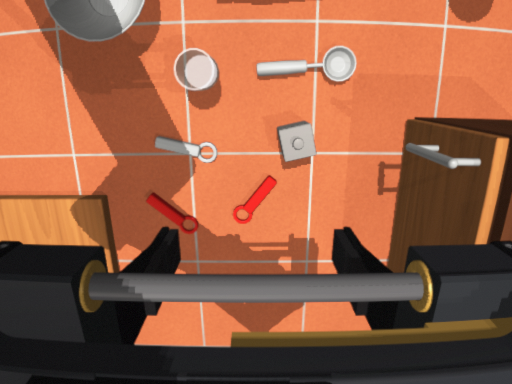

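Wrist view: chrome opener (187,149) with its ring to the right, square pot with knob (297,143), open jar (196,70), spoon (310,65), red openers at (173,212) and (255,200). The chosen opener and pot are confirmed, so I measure those two.

```bash
python3 - <<'E'
from h import *
c=load('wrist'); im=c['color'].astype(int); W=cloud(c)
sat=im.max(2)-im.min(2)
g=(sat<45)&(im.max(2)>90)
def msk(x0,y0,x1,y1,extra=None):
    m=np.zeros(g.shape,bool); m[y0:y1,x0:x1]=g[y0:y1,x0:x1]
    if extra is not None: m&=extra
    m=cv2.morphologyEx(m.astype(np.uint8),cv2.MORPH_OPEN,np.ones((2,2)))
    n,l,s,_=cv2.connectedComponentsWithStats(m); i=1+s[1:,4].argmax(); print(s[i]); 
    return max(cv2.findContours((l==i).astype(np.uint8),0,1)[0],key=len).reshape(-1,2), l==i
# pot: top face from depth
m=np.zeros(g.shape,bool); m[115:172,268:325]=1
m&=(W[...,2]>.047)&(W[...,2]<.06); p=W[m]; print('pot depth',rect(p),len(p),np.median(p[:,2]),p[:,:2].mean(0))
k=np.zeros(g.shape,bool); k[115:172,268:325]=1; k&=(W[...,2]>.0605); print('knob',W[k][:,:2].mean(0),k.sum())
ct,mm=msk(145,125,225,170)
print('op colour z.008',rect(onplane(c,ct,.008)))
hp=ct[ct[:,0]<190]; print('handle colour z.016',rect(onplane(c,hp,.016)))
q=W[mm&(W[...,2]>.011)];print('handle depth',rect(q),len(q),q[:,:2].mean(0))
print('mask mean',onplane(c,np.argwhere(mm)[:,::-1].mean(0),.010))
E
```

```text
pot depth [ 598.9 -375.    48.5   48.5  102.7] 1002 0.05416793839896479 [ 0.59843318 -0.37407359]
knob [ 0.59858098 -0.37475071] 92
[146 137  72  34 809]
op colour z.008 [ 417.4 -400.2  115.8   48.2  172.1]
handle colour z.016 [ 397.3 -385.2   70.9   28.9  179.4]
handle depth [ 413.4 -386.3   68.7   18.5  166.7] 471 [ 0.41408333 -0.38623699]
mask mean [[ 0.42234979 -0.39228995]]
```

```bash
cat >> h.py <<'E'
from scipy.spatial.transform import Rotation as Ro
def down(yaw):
    a=np.radians(yaw); y=np.array([np.cos(a),np.sin(a),0]); z=np.array([0,0,-1.]); return np.c_[np.cross(y,z),y,z]
def plan(wps,dec=2):
    """wps: (x,y,z,yaw of tool y axis); prints tool-frame rows, chained from the measured pose"""
    s=read_state(); p=np.array(s['position']); R=np.array(s['tcp_rot'])
    print('at',np.round(p,4),'yaw',np.degrees(np.arctan2(R[1,1],R[0,1])).round(2))
    for w in wps:
        while 1:
            T=down(w[3]); d=R.T@(np.array(w[:3])-p)/.12; r=Ro.from_matrix(R.T@T).as_rotvec()/1.5
            k=max(1,abs(d).max(),abs(r).max()); row=np.round(np.r_[d,r]/k,dec)
            n=int(np.ceil(max(np.linalg.norm(row[:3])*.12/.05,np.degrees(np.linalg.norm(row[3:])*1.5)/8.5)))
            print(row.tolist(),'rows',n)
            p=p+R@row[:3]*.12; R=R@Ro.from_rotvec(row[3:]*1.5).as_matrix()
            if k==1: break
E
python3 - <<'E'
from h import *
plan([(.5987,-.375,.14,12.7),(.5987,-.375,.021,12.7)])
E
```

```text
at [ 0.5397 -0.3846  0.3529] yaw -0.13
[0.04, 0.28, 1.0, -0.0, -0.0, -0.08] rows 3
[0.01, 0.22, 0.77, -0.0, -0.0, -0.07] rows 2
[-0.0, 0.0, 0.99, -0.0, -0.0, 0.0] rows 3
```

Request:
{"api": "drive_tool", "payload": {
  "steps": [
    [87,0.04,0.28,1,0,0,-0.08],
    [87,0.04,0.28,1,0,0,-0.08],
    [87,0.04,0.28,1,0,0,-0.08]
  ]
}}

```text
time_s: 3.2
position: [0.5733, -0.3758, 0.2299]
tcp_rot: [[-0.121, 0.993, -0.005], [0.993, 0.121, 0.006], [0.006, -0.005, -1.0]]
force: [-0.7, -0.1, -0.7]
opening: 1.001
grasp_force: 0.0
```

Request:
{"api": "drive_tool", "payload": {
  "steps": [
    [87,0.01,0.22,0.77,0,0,-0.07],
    [87,0.01,0.22,0.77,0,0,-0.07],
    [87,0.01,0.22,0.77,0,0,-0.07],
    [87,0.01,0.22,0.77,0,0,-0.07],
    [87,0.01,0.22,0.77,0,0,-0.07]
  ]
}}

```text
time_s: 3.7
position: [0.6017, -0.3757, 0.1454]
tcp_rot: [[-0.223, 0.975, 0.004], [0.975, 0.223, -0.003], [-0.004, 0.003, -1.0]]
force: [-0.4, -0.8, 1.5]
opening: 0.998
grasp_force: 0.0
```

```bash
python3 - <<'E'
from h import *
plan([(.5987,-.375,.021,12.7)])
E
```

```text
at [ 0.6017 -0.3757  0.1454] yaw 12.91
[0.02, -0.03, 1.0, 0.0, 0.0, 0.0] rows 3
[-0.0, 0.0, 0.04, 0.0, 0.0, 0.0] rows 1
```

Request:
{"api": "drive_tool", "payload": {
  "steps": [
    [87,0.02,-0.02,0.4,0,0,0],
    [87,0.02,-0.02,0.8,0,0,0],
    [87,0.02,-0.02,1,0,0,0],
    [87,0.02,-0.02,1,0,0,0],
    [87,0.02,-0.02,1,0,0,0],
    [87,0.02,-0.02,1,0,0,0]
  ]
}}

```text
time_s: 4.3
position: [0.5999, -0.3751, 0.0262]
tcp_rot: [[-0.223, 0.975, 0.005], [0.975, 0.223, -0.005], [-0.006, 0.004, -1.0]]
force: [-0.1, 0.4, 0.1]
opening: 1.002
grasp_force: 0.0
```

```bash
python3 - <<'E'
from h import *
plan([(.5987,-.375,.021,12.7)],3)
E
```

```text
at [ 0.5999 -0.3751  0.0262] yaw 12.88
[0.003, -0.009, 0.043, 0.003, 0.004, 0.002] rows 1
```

Request:
{"api": "drive_tool", "payload": {
  "steps": [
    [87,0,0,0.04,0,0,0],
    [60,0,0,0.04,0,0,0],
    [40,0,0,0.04,0,0,0],
    [40,0,0,0.04,0,0,0],
    [40,0,0,0.04,0,0,0],
    [40,0,0,0.04,0,0,0],
    [40,0,0,0.04,0,0,0],
    [40,0,0,0.04,0,0,0]
  ]
}}

```text
time_s: 5.1
position: [0.5979, -0.373, 0.0173]
tcp_rot: [[-0.223, 0.975, 0.0], [0.975, 0.223, 0.0], [0.0, 0.0, -1.0]]
force: [0.5, 0.6, -0.6]
opening: 0.549
grasp_force: 30.0
```

Request:
{"api": "drive_tool", "payload": {
  "steps": [
    [40,0,0,0,0,0,0],
    [40,0,0,0,0,0,0],
    [40,0,0,-0.2,0,0,0],
    [40,0,0,-0.5,0,0,0],
    [40,0,0,-0.9,0,0,0],
    [40,0,0,-0.9,0,0,0]
  ]
}}

```text
time_s: 5.7
position: [0.6016, -0.3763, 0.1329]
tcp_rot: [[-0.223, 0.975, 0.011], [0.975, 0.223, -0.01], [-0.012, 0.008, -1.0]]
force: [0.7, -0.6, -1.2]
opening: 0.545
grasp_force: 30.0
```

```bash
python3 - <<'E'
from h import *
plan([(.60,-.2,.15,12.7),(.59,.0,.15,20),(.56,.26,.13,30.4),(.56,.26,.036,30.4)],2)
E
```

```text
at [ 0.6016 -0.3763  0.1329] yaw 12.9
[1.0, 0.22, -0.11, 0.0, 0.01, 0.0] rows 3
[0.43, 0.1, -0.04, 0.01, -0.0, 0.0] rows 2
[1.0, 0.17, 0.0, -0.0, -0.0, -0.05] rows 3
[0.64, 0.17, 0.0, -0.0, -0.0, -0.03] rows 2
[1.0, 0.23, 0.08, -0.0, -0.0, -0.06] rows 3
[1.0, 0.33, 0.09, -0.0, -0.0, -0.06] rows 3
[0.09, 0.04, 0.01, -0.0, -0.0, -0.0] rows 1
[-0.01, 0.01, 0.78, -0.0, -0.0, -0.0] rows 2
```

Request:
{"api": "drive_tool", "payload": {
  "steps": [
    [40,0.3,0.07,-0.1,0,0,0],
    [40,0.65,0.14,-0.1,0,0,0],
    [40,1,0.22,-0.1,0,0,0]
  ]
}}

```text
time_s: 6.0
position: [0.5958, -0.2491, 0.1367]
tcp_rot: [[-0.222, 0.975, -0.001], [0.975, 0.222, 0.001], [0.001, -0.001, -1.0]]
force: [0.4, 1.2, -2.3]
opening: 0.549
grasp_force: 30.0
```

Request:
{"api": "drive_tool", "payload": {
  "steps": [
    [40,0.4,0.1,0,0,0,0],
    [40,0.8,0.18,0,0,0,-0.03],
    [40,1,0.2,0,0,0,-0.05]
  ]
}}

```text
time_s: 6.3
position: [0.5914, -0.1231, 0.1362]
tcp_rot: [[-0.3, 0.954, -0.004], [0.954, 0.3, 0.003], [0.004, -0.003, -1.0]]
force: [1.0, -0.1, -1.9]
opening: 0.548
grasp_force: 30.0
```

Request:
{"api": "drive_tool", "payload": {
  "steps": [
    [40,0.4,0.1,0,0,0,0],
    [40,0.8,0.18,0,0,0,-0.03],
    [40,1,0.2,0,0,0,-0.05]
  ]
}}

```text
time_s: 6.6
position: [0.5787, -0.0021, 0.1363]
tcp_rot: [[-0.37, 0.929, -0.004], [0.929, 0.37, 0.002], [0.003, -0.003, -1.0]]
force: [-0.9, -0.2, -1.8]
opening: 0.549
grasp_force: 30.0
```

Request:
{"api": "drive_tool", "payload": {
  "steps": [
    [40,0.4,0.1,0,0,0,0],
    [40,0.8,0.18,0,0,0,-0.03],
    [40,1,0.23,0,0,0,-0.06]
  ]
}}

```text
time_s: 6.9
position: [0.5599, 0.1191, 0.1363]
tcp_rot: [[-0.452, 0.892, -0.004], [0.892, 0.452, 0.001], [0.002, -0.003, -1.0]]
force: [1.1, -1.0, -2.3]
opening: 0.55
grasp_force: 30.0
```

Request:
{"api": "drive_tool", "payload": {
  "steps": [
    [40,0.4,0.1,0,0,0,0],
    [40,0.8,0.18,0,0,0,-0.03],
    [40,1,0.23,0,0,0,-0.06],
    [40,1,0.23,0,0,0,-0.06],
    [40,1,0.23,0,0,0,-0.06]
  ]
}}

```text
time_s: 7.4
position: [0.5327, 0.2354, 0.1366]
tcp_rot: [[-0.528, 0.849, -0.001], [0.849, 0.528, -0.001], [-0.0, -0.002, -1.0]]
force: [0.5, -0.7, -1.6]
opening: 0.551
grasp_force: 30.0
```

```bash
python3 - <<'E'
from h import *
plan([(.56,.26,.11,30.4),(.56,.26,.036,30.4)],2)
E
```

```text
at [0.5327 0.2354 0.1366] yaw 31.88
[0.05, 0.3, 0.22, -0.0, 0.0, 0.02] rows 1
[0.0, 0.0, 0.62, -0.0, 0.0, -0.0] rows 2
```

Request:
{"api": "drive_tool", "payload": {
  "steps": [
    [40,0.05,0.3,0.2,0,0,0.02],
    [40,0.05,0.3,0.2,0,0,0.02],
    [40,0.05,0.3,0.2,0,0,0.02],
    [40,0.05,0.3,0.2,0,0,0.02],
    [40,0.05,0.3,0.2,0,0,0.02]
  ]
}}

```text
time_s: 7.9
position: [0.5608, 0.2583, 0.114]
tcp_rot: [[-0.5, 0.866, 0.0], [0.866, 0.5, -0.0], [-0.0, 0.0, -1.0]]
force: [-0.2, 0.4, -1.0]
opening: 0.548
grasp_force: 30.0
```

```bash
python3 - <<'E'
from h import *
plan([(.56,.26,.035,30.4)],2)
E
```

```text
at [0.5608 0.2583 0.114 ] yaw 30.01
[0.02, 0.0, 0.66, 0.0, 0.0, -0.0] rows 2
```

Request:
{"api": "drive_tool", "payload": {
  "steps": [
    [40,0.02,0,0.3,0,0,0],
    [40,0.02,0,0.55,0,0,0],
    [40,0.02,0,0.66,0,0,0],
    [40,0.02,0,0.67,0,0,0],
    [40,0.02,0,0.68,0,0,0],
    [40,0.02,0,0.68,0,0,0]
  ]
}}

```text
time_s: 8.5
position: [0.5609, 0.2617, 0.0332]
tcp_rot: [[-0.501, 0.865, 0.003], [0.865, 0.501, 0.001], [-0.001, 0.003, -1.0]]
force: [0.0, 0.3, -1.5]
opening: 0.549
grasp_force: 30.0
```

Request:
{"api": "drive_tool", "payload": {
  "steps": [
    [40,0,0,0.01,0,0,0],
    [40,0,0,0.02,0,0,0],
    [40,0,0,0.03,0,0,0],
    [40,0,0,0.03,0,0,0],
    [40,0,0,0.03,0,0,0]
  ]
}}

```text
time_s: 9.0
position: [0.5601, 0.2616, 0.0292]
tcp_rot: [[-0.501, 0.865, 0.001], [0.865, 0.501, 0.0], [-0.0, 0.001, -1.0]]
force: [-1.5, -0.3, 5.7]
opening: 0.547
grasp_force: 30.0
```

Request:
{"api": "drive_tool", "payload": {
  "steps": [
    [66,0,0,0,0,0,0],
    [66,0,0,0,0,0,0],
    [66,0,0,0,0,0,0],
    [66,0,0,-0.3,0,0,0],
    [87,0,0,-0.7,0,0,0],
    [87,0,0,-1,0,0,0],
    [87,0,0,-1,0,0,0]
  ]
}}

```text
time_s: 9.7
position: [0.5635, 0.2626, 0.1536]
tcp_rot: [[-0.501, 0.865, 0.011], [0.865, 0.501, 0.003], [-0.003, 0.011, -1.0]]
force: [0.8, -0.0, -0.1]
opening: 0.941
grasp_force: 0.0
```

```bash
python3 - <<'E'
from h import *
c=cap('scene'); W=cloud(c)
p=sel(W,(.56,.26),.06,.045,.09); print(np.median(p,0)); p=p[(p[:,2]>.058)&(p[:,2]<.07)];print('pot top',rect(p),np.median(p[:,2]),len(p))
plan([(.52,.10,.2,0),(.453,-.022,.2,0),(.453,-.022,.026,0)],2)
E
```

```text
[0.56715233 0.25118005 0.06636164]
pot top [561.3 260.7  54.   46.5 122.3] 0.0670942770771388 73
at [0.5615 0.262  0.1509] yaw 30.09
[-1.0, -0.97, -0.41, 0.0, 0.0, 0.35] rows 4
[-1.0, -0.56, -0.01, 0.0, -0.0, 0.0] rows 3
[-0.01, -0.0, 0.0, 0.0, -0.0, 0.0] rows 1
[-0.0, -0.01, 1.0, 0.0, -0.0, 0.0] rows 3
[-0.01, -0.0, 0.45, 0.0, -0.0, 0.0] rows 2
```

Request:
{"api": "drive_tool", "payload": {
  "steps": [
    [87,-1,-0.97,-0.4,0,0,0.35],
    [87,-1,-0.97,-0.4,0,0,0.35],
    [87,-1,-0.97,-0.4,0,0,0.35],
    [87,-1,-0.97,-0.4,0,0,0.35]
  ]
}}

```text
time_s: 10.15
position: [0.5169, 0.0964, 0.1951]
tcp_rot: [[0.006, 1.0, -0.004], [1.0, -0.006, -0.001], [-0.001, -0.004, -1.0]]
force: [-0.6, -0.1, -0.1]
opening: 0.999
grasp_force: 0.0
```

Request:
{"api": "drive_tool", "payload": {
  "steps": [
    [87,-1,-0.56,0,0,0,0],
    [87,-1,-0.56,0,0,0,0],
    [87,-1,-0.56,0,0,0,0],
    [87,-1,-0.56,0.5,0,0,0],
    [87,-1,-0.56,0.5,0,0,0],
    [87,-1,-0.56,0.5,0,0,0]
  ]
}}

```text
time_s: 10.75
position: [0.4495, -0.0199, 0.1338]
tcp_rot: [[0.0, 1.0, -0.008], [1.0, -0.0, 0.002], [0.002, -0.008, -1.0]]
force: [0.3, 0.8, -0.4]
opening: 1.001
grasp_force: 0.0
```

```bash
python3 - <<'E'
from h import *
plan([(.4525,-.0225,.1,0),(.4525,-.0225,.026,0)],2)
E
```

```text
at [ 0.4495 -0.0199  0.1338] yaw -0.01
[-0.02, 0.03, 0.28, -0.01, -0.0, -0.0] rows 1
[-0.0, -0.01, 0.62, 0.0, -0.0, -0.0] rows 2
```

Request:
{"api": "drive_tool", "payload": {
  "steps": [
    [87,-0.02,0.02,0.25,0,0,0],
    [87,-0.02,0.02,0.25,0,0,0],
    [87,-0.02,0.02,0.25,0,0,0],
    [87,-0.02,0.02,0.25,0,0,0]
  ]
}}

```text
time_s: 11.15
position: [0.455, -0.0227, 0.1073]
tcp_rot: [[-0.001, 1.0, 0.002], [1.0, 0.001, -0.0], [-0.0, 0.002, -1.0]]
force: [0.1, -0.2, 0.4]
opening: 1.002
grasp_force: 0.0
```

```bash
python3 - <<'E'
from h import *
plan([(.4525,-.0225,.026,0)],3)
E
```

```text
at [ 0.455  -0.0227  0.1073] yaw 0.07
[0.002, -0.022, 0.678, 0.001, 0.0, 0.001] rows 2
```

Request:
{"api": "drive_tool", "payload": {
  "steps": [
    [87,0,-0.02,0.3,0,0,0],
    [87,0,-0.02,0.6,0,0,0],
    [87,0,-0.02,0.67,0,0,0],
    [87,0,-0.02,0.67,0,0,0],
    [70,0,-0.02,0.67,0,0,0],
    [50,0,-0.02,0.67,0,0,0],
    [50,0,-0.02,0.67,0,0,0],
    [50,0,-0.02,0.67,0,0,0]
  ]
}}

```text
time_s: 11.95
position: [0.4524, -0.0233, 0.0266]
tcp_rot: [[-0.0, 1.0, 0.002], [1.0, 0.0, -0.001], [-0.001, 0.002, -1.0]]
force: [0.1, 0.4, 0.3]
opening: 0.718
grasp_force: 0.0
```

Request:
{"api": "drive_tool", "payload": {
  "steps": [
    [50,0,0,0,0,0,0],
    [50,0,0,0,0,0,0],
    [50,0,0,0,0,0,0]
  ]
}}

```text
time_s: 12.25
position: [0.4524, -0.0232, 0.0263]
tcp_rot: [[0.0, 1.0, 0.001], [1.0, -0.0, -0.0], [-0.0, 0.001, -1.0]]
force: [-0.6, 0.1, 5.5]
opening: 0.655
grasp_force: 30.0
```

Request:
{"api": "drive_tool", "payload": {
  "steps": [
    [50,0,0,-0.2,0,0,0],
    [50,0,0,-0.5,0,0,0],
    [50,0,0,-0.9,0,0,0],
    [50,0,0,-1,0,0,0],
    [50,0,0,-1,0,0,0]
  ]
}}

```text
time_s: 12.75
position: [0.4531, -0.0234, 0.1477]
tcp_rot: [[-0.0, 1.0, 0.005], [1.0, 0.0, -0.001], [-0.001, 0.005, -1.0]]
force: [0.5, -0.1, -1.8]
opening: 0.658
grasp_force: 30.0
```

```bash
python3 - <<'E'
from h import *
plan([(.475,.1,.14,0),(.5146,.338,.14,30.4),(.5146,.338,.04,30.4)],2)
E
```

```text
at [ 0.4531 -0.0234  0.1477] yaw 0.01
[1.0, 0.18, 0.06, 0.0, 0.0, 0.0] rows 3
[0.03, 0.0, 0.0, 0.0, 0.0, 0.0] rows 1
[1.0, 0.17, 0.0, 0.0, 0.0, -0.18] rows 3
[0.9, 0.42, 0.0, 0.0, 0.0, -0.17] rows 3
[0.01, -0.0, 0.84, 0.0, 0.0, -0.0] rows 3
```

Request:
{"api": "drive_tool", "payload": {
  "steps": [
    [50,0.4,0.07,0,0,0,0],
    [50,0.7,0.14,0,0,0,0],
    [50,1,0.18,0,0,0,0]
  ]
}}

```text
time_s: 13.05
position: [0.4728, 0.0979, 0.1441]
tcp_rot: [[0.001, 1.0, -0.003], [1.0, -0.001, 0.0], [0.0, -0.003, -1.0]]
force: [0.4, -0.7, -2.3]
opening: 0.656
grasp_force: 30.0
```

Request:
{"api": "drive_tool", "payload": {
  "steps": [
    [50,0.4,0.07,0,0,0,-0.08],
    [50,0.7,0.14,0,0,0,-0.15],
    [50,1,0.18,0,0,0,-0.18]
  ]
}}

```text
time_s: 13.35
position: [0.4942, 0.2184, 0.1436]
tcp_rot: [[-0.27, 0.963, -0.003], [0.963, 0.27, -0.001], [0.0, -0.004, -1.0]]
force: [1.3, 0.2, -1.2]
opening: 0.659
grasp_force: 30.0
```

Request:
{"api": "drive_tool", "payload": {
  "steps": [
    [50,0.4,0.18,0,0,0,-0.08],
    [50,0.7,0.3,0,0,0,-0.15],
    [50,0.92,0.42,0,0,0,-0.17],
    [50,0.92,0.42,0,0,0,-0.17],
    [50,0.92,0.42,0,0,0,-0.17],
    [50,0.92,0.42,0,0,0,-0.17]
  ]
}}

```text
time_s: 13.95
position: [0.5129, 0.3354, 0.1441]
tcp_rot: [[-0.501, 0.866, -0.004], [0.866, 0.501, -0.002], [0.0, -0.004, -1.0]]
force: [0.5, 0.4, -0.7]
opening: 0.658
grasp_force: 30.0
```

```bash
python3 - <<'E'
from h import *
plan([(.5146,.338,.042,30.4)],3)
E
```

```text
at [0.5129 0.3354 0.1441] yaw 30.04
[0.012, 0.027, 0.85, -0.003, -0.0, -0.004] rows 3
```

Request:
{"api": "drive_tool", "payload": {
  "steps": [
    [50,0.01,0.02,0.3,0,0,0],
    [50,0.01,0.02,0.6,0,0,0],
    [50,0.01,0.02,0.8,0,0,0],
    [50,0.01,0.02,0.83,0,0,0],
    [50,0.01,0.02,0.83,0,0,0],
    [50,0.01,0.02,0.83,0,0,0]
  ]
}}

```text
time_s: 14.55
position: [0.5168, 0.3388, 0.0475]
tcp_rot: [[-0.5, 0.866, 0.002], [0.866, 0.5, 0.001], [-0.0, 0.002, -1.0]]
force: [-0.2, 0.4, -1.2]
opening: 0.661
grasp_force: 30.0
```

Request:
{"api": "drive_tool", "payload": {
  "steps": [
    [50,0,0,0.01,0,0,0],
    [50,0,0,0.02,0,0,0],
    [50,0,0,0.03,0,0,0],
    [50,0,0,0.04,0,0,0],
    [50,0,0,0.04,0,0,0]
  ]
}}

```text
time_s: 15.05
position: [0.5155, 0.339, 0.0413]
tcp_rot: [[-0.501, 0.865, -0.0], [0.865, 0.501, -0.0], [0.0, -0.0, -1.0]]
force: [0.3, 0.6, -1.6]
opening: 0.657
grasp_force: 30.0
```

Expected contact is at about 0.038.

Request:
{"api": "drive_tool", "payload": {
  "steps": [
    [50,0,0,0.01,0,0,0],
    [50,0,0,0.02,0,0,0],
    [50,0,0,0.03,0,0,0],
    [50,0,0,0.03,0,0,0],
    [50,0,0,0.03,0,0,0]
  ]
}}

```text
time_s: 15.55
position: [0.5157, 0.339, 0.0384]
tcp_rot: [[-0.501, 0.865, 0.0], [0.865, 0.501, 0.0], [-0.0, 0.0, -1.0]]
force: [-0.3, -1.0, 4.1]
opening: 0.657
grasp_force: 30.0
```

Request:
{"api": "drive_tool", "payload": {
  "steps": [
    [72,0,0,0,0,0,0],
    [72,0,0,0,0,0,0],
    [72,0,0,0,0,0,0],
    [72,0,0,0,0,0,0],
    [72,0,0,-0.3,0,0,0],
    [72,0,0,-0.7,0,0,0],
    [87,0,0,-1,0,0,0],
    [87,0,0,-1,0,0,0]
  ]
}}

```text
time_s: 16.35
position: [0.5194, 0.3407, 0.1636]
tcp_rot: [[-0.501, 0.865, 0.011], [0.865, 0.501, 0.005], [-0.001, 0.012, -1.0]]
force: [1.1, 0.6, 0.2]
opening: 0.932
grasp_force: 0.0
```

```bash
python3 - <<'E'
from h import *
c=cap('scene'); W=cloud(c)
p=sel(W,(.5146,.338),.05,.075,.1); print('jar lid',circ(p),np.median(p[:,2]),len(p))
plan([(.57,.1,.3,0),(.60,-.27,.3,0)],2)
E
```

```text
jar lid [513.2 337.2  30.9] 0.08792636351247557 120
at [0.5176 0.3399 0.1608] yaw 30.09
[-1.0, -0.32, -0.6, 0.0, -0.0, 0.18] rows 3
[-0.99, -0.03, -0.56, 0.0, -0.0, 0.17] rows 3
[-1.0, 0.08, -0.0, 0.0, -0.0, 0.0] rows 3
[-1.0, 0.08, -0.0, 0.0, -0.0, 0.0] rows 3
[-1.0, 0.08, -0.01, 0.0, -0.0, 0.0] rows 3
[-0.09, 0.01, 0.0, 0.0, -0.0, 0.0] rows 1
```

Request:
{"api": "drive_tool", "payload": {
  "steps": [
    [87,-1,-0.3,-0.6,0,0,0.18],
    [87,-1,-0.3,-0.6,0,0,0.18],
    [87,-1,-0.3,-0.6,0,0,0.18]
  ]
}}

```text
time_s: 16.7
position: [0.5439, 0.2155, 0.2288]
tcp_rot: [[-0.251, 0.968, -0.003], [0.968, 0.251, -0.001], [-0.0, -0.003, -1.0]]
force: [0.7, 0.3, -0.5]
opening: 0.999
grasp_force: 0.0
```

Request:
{"api": "drive_tool", "payload": {
  "steps": [
    [87,-1,0,-0.6,0,0,0.17],
    [87,-1,0,-0.6,0,0,0.17],
    [87,-1,0,-0.6,0,0,0.17]
  ]
}}

```text
time_s: 17.0
position: [0.5749, 0.0986, 0.3014]
tcp_rot: [[0.003, 1.0, -0.002], [1.0, -0.003, -0.0], [-0.0, -0.002, -1.0]]
force: [0.2, 0.1, -0.6]
opening: 1.0
grasp_force: 0.0
```

Request:
{"api": "drive_tool", "payload": {
  "steps": [
    [87,-1,0.08,0,0,0,0],
    [87,-1,0.08,0,0,0,0],
    [87,-1,0.08,0,0,0,0]
  ]
}}

```text
time_s: 17.3
position: [0.5841, -0.0233, 0.3]
tcp_rot: [[0.004, 1.0, -0.003], [1.0, -0.004, -0.001], [-0.001, -0.003, -1.0]]
force: [0.1, -0.2, 0.1]
opening: 0.997
grasp_force: 0.0
```

Request:
{"api": "drive_tool", "payload": {
  "steps": [
    [87,-1,0.08,0,0,0,0],
    [87,-1,0.08,0,0,0,0],
    [87,-1,0.08,0,0,0,0]
  ]
}}

```text
time_s: 17.6
position: [0.5936, -0.1434, 0.2995]
tcp_rot: [[0.004, 1.0, -0.003], [1.0, -0.004, -0.001], [-0.001, -0.003, -1.0]]
force: [0.5, 1.1, -0.2]
opening: 1.002
grasp_force: 0.0
```

Request:
{"api": "drive_tool", "payload": {
  "steps": [
    [87,-1,0.08,0,0,0,0],
    [87,-1,0.08,0,0,0,0],
    [87,-1,0.08,0,0,0,0],
    [87,-1,0.08,0,0,0,0],
    [87,-1,0.08,0,0,0,0]
  ]
}}

```text
time_s: 18.1
position: [0.603, -0.2582, 0.3]
tcp_rot: [[0.001, 1.0, -0.003], [1.0, -0.001, 0.003], [0.003, -0.003, -1.0]]
force: [0.6, 0.9, 0.3]
opening: 1.0
grasp_force: 0.0
```

```bash
python3 - <<'E'
from h import *
c=cap('wrist'); s=read_state();print(s['time_s'],s['position'])
cv2.imwrite('pics/w3.png',c['color']); W=cloud(c)
m=(W[...,2]>.014)&(W[...,2]<.03)&(W[...,0]>.48)&(W[...,0]<.75)&(W[...,1]>-.22)&(W[...,1]<-.11)
m=cv2.morphologyEx(m.astype(np.uint8),cv2.MORPH_OPEN,np.ones((2,2)))
n,l,st,ce=cv2.connectedComponentsWithStats(m)
for i in range(1,n):
    if st[i,4]>40: p=W[l==i]; print(st[i],rect(p),np.median(p[:,2]))
E
```

```text
18.15 [ 0.60319092 -0.25734784  0.30053482]
[ 165   49  158   39 1832] [nan nan  0.  0.  0.] nan
```

View pics/w3.png

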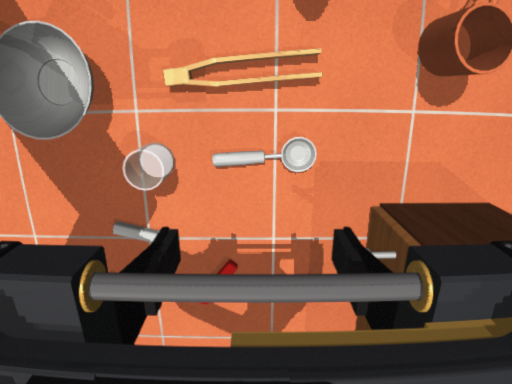

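Wrist view: the wooden tongs at (165-322, 50-85) with the block at (177,77), spoon (265,157), open jar (148,166), all undisturbed.

```bash
python3 - <<'E'
from h import *
c=load('wrist'); W=cloud(c)
m=(W[...,2]>.014)&(W[...,2]<.03)&(W[...,0]>.48)&(W[...,0]<.75)&(W[...,1]>-.22)&(W[...,1]<-.11)
n,l,st,ce=cv2.connectedComponentsWithStats(m.astype(np.uint8))
i=1+st[1:,4].argmax(); p=W[l==i]; print(st[i],rect(p))
im=c['color'].astype(int); w=((im[...,1]-im[...,0]>50)&(im[...,2]-im[...,1]<70)); w[:40]=0;w[95:]=0;w[:,:155]=0;w[:,335:]=0
n,l,st,ce=cv2.connectedComponentsWithStats(w.astype(np.uint8)); i=1+st[1:,4].argmax(); print(st[i])
ct=np.argwhere(l==i)[:,::-1]; P=onplane(c,ct,.018); print('colour',rect(P))
q=P[P[:,0]>.62]; a=np.median(q[:,1])
for s in (q[q[:,1]>a],q[q[:,1]<=a]):
    f=np.polyfit(s[:,0],s[:,1],1); print('arm yaw',np.degrees(np.arctan(f[0])),'y at .6',np.polyval(f,.6))
E
```

```text
[ 164   48  158   39 1833] [ 584.5 -146.6  209.3   37.     4.9]
[ 163   48  159   38 1635]
colour [ 583.3 -146.1  210.    36.2    4.9]
arm yaw 4.809168767050038 y at .6 -0.12934347176820976
arm yaw 4.712818721657937 y at .6 -0.15954941521044738
```

```bash
python3 - <<'E'
from h import *
plan([(.584,-.146,.24,45),(.584,-.146,.12,94.8),(.584,-.146,.011,94.8)],2)
E
```

```text
at [ 0.6032 -0.2573  0.3005] yaw 0.04
[0.93, -0.16, 0.51, -0.0, -0.0, -0.52] rows 6
[-0.01, -0.0, 1.0, 0.0, -0.0, -0.58] rows 6
[0.0, -0.0, 0.91, 0.0, -0.0, -0.0] rows 3
```

Request:
{"api": "drive_tool", "payload": {
  "steps": [
    [87,0.93,-0.16,0.5,0,0,-0.52],
    [87,0.93,-0.16,0.5,0,0,-0.52],
    [87,0.93,-0.16,0.5,0,0,-0.52],
    [87,0.93,-0.16,0.5,0,0,-0.52],
    [87,0.93,-0.16,0.5,0,0,-0.52],
    [87,0.93,-0.16,0.5,0,0,-0.52]
  ]
}}

```text
time_s: 18.75
position: [0.5841, -0.1444, 0.2418]
tcp_rot: [[-0.708, 0.706, -0.001], [0.706, 0.708, 0.001], [0.001, 0.0, -1.0]]
force: [-0.3, -0.6, 0.3]
opening: 1.003
grasp_force: 0.0
```

Request:
{"api": "drive_tool", "payload": {
  "steps": [
    [87,0,0,1,0,0,-0.58],
    [87,0,0,1,0,0,-0.58],
    [87,0,0,1,0,0,-0.58],
    [87,0,0,1,0,0,-0.58],
    [87,0,0,1,0,0,-0.58],
    [87,0,0,1,0,0,-0.58],
    [87,0,0,1,0,0,-0.58],
    [87,0,0,1,0,0,-0.58]
  ]
}}

```text
time_s: 19.55
position: [0.5844, -0.1458, 0.122]
tcp_rot: [[-0.997, -0.078, -0.0], [-0.078, 0.997, 0.0], [0.0, 0.0, -1.0]]
force: [0.6, -0.2, 0.2]
opening: 1.001
grasp_force: 0.0
```

```bash
python3 - <<'E'
from h import *
print(read_state()['joint_positions'])
plan([(.584,-.146,.011,94.8)],3)
E
```

```text
[-2.46396195e+01  3.57825670e+01  9.04948749e+01  2.02940106e-02
  5.37394968e+01 -1.19147914e+02]
at [ 0.5844 -0.1458  0.122 ] yaw 94.5
[0.003, -0.002, 0.925, 0.0, -0.0, -0.004] rows 3
```

Request:
{"api": "drive_tool", "payload": {
  "steps": [
    [87,0,0,0.35,0,0,0],
    [87,0,0,0.7,0,0,0],
    [87,0,0,0.88,0,0,0],
    [87,0,0,0.92,0,0,0],
    [87,0,0,0.92,0,0,0],
    [87,0,0,0.92,0,0,0],
    [60,0,0,0.92,0,0,0],
    [25,0,0,0.92,0,0,0]
  ]
}}

```text
time_s: 20.35
position: [0.5855, -0.1478, 0.0128]
tcp_rot: [[-0.997, -0.079, 0.003], [-0.079, 0.997, -0.001], [-0.002, -0.001, -1.0]]
force: [0.2, -0.4, 0.0]
opening: 0.893
grasp_force: 0.0
```

Request:
{"api": "drive_tool", "payload": {
  "steps": [
    [25,0,0,0,0,0,0],
    [25,0,0,0,0,0,0],
    [25,0,0,0,0,0,0],
    [25,0,0,0,0,0,0],
    [25,0,0,0,0,0,0]
  ]
}}

```text
time_s: 20.85
position: [0.5845, -0.1474, 0.0113]
tcp_rot: [[-0.997, -0.079, -0.0], [-0.079, 0.997, 0.0], [0.0, 0.0, -1.0]]
force: [1.3, -0.7, -0.2]
opening: 0.445
grasp_force: 0.0
```

Request:
{"api": "drive_tool", "payload": {
  "steps": [
    [25,0,0,0,0,0,0],
    [25,0,0,0,0,0,0],
    [25,0,0,0,0,0,0]
  ]
}}

```text
time_s: 21.15
position: [0.5845, -0.1474, 0.0113]
tcp_rot: [[-0.997, -0.079, -0.0], [-0.079, 0.997, 0.0], [0.0, 0.0, -1.0]]
force: [1.1, -0.0, -1.0]
opening: 0.405
grasp_force: 30.0
```

Request:
{"api": "drive_tool", "payload": {
  "steps": [
    [25,0,0,-0.2,0,0,0],
    [25,0,0,-0.5,0,0,0],
    [25,0,0,-0.8,0,0,0],
    [25,0,0,-1,0,0,0],
    [25,0,0,-1,0,0,0],
    [25,0,0,-1,0,0,0]
  ]
}}

```text
time_s: 21.75
position: [0.5843, -0.1473, 0.1313]
tcp_rot: [[-0.997, -0.079, 0.0], [-0.079, 0.997, -0.0], [-0.0, -0.0, -1.0]]
force: [0.1, 0.3, -0.2]
opening: 0.41
grasp_force: 30.0
```

```bash
python3 - <<'E'
from h import *
plan([(.52,.05,.14,60),(.4735,.2098,.14,30.4),(.4735,.2098,.036,30.4)],2)
c=cap('side'); cv2.imwrite('pics/s2.png',c['color'][100:320,150:400])
E
```

```text
at [ 0.5843 -0.1473  0.1313] yaw 94.54
[0.24, 1.0, -0.04, -0.0, 0.0, 0.24] rows 3
[0.39, 0.58, -0.03, -0.0, 0.0, 0.16] rows 2
[1.0, 0.96, -0.0, 0.0, 0.0, 0.35] rows 4
[0.0, -0.0, -0.0, 0.0, 0.0, -0.0] rows 0
[0.0, -0.0, 0.86, 0.0, 0.0, -0.0] rows 3
```

View pics/s2.png

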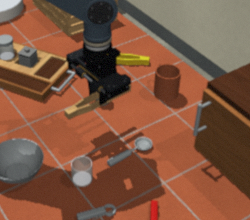

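The tongs hang level in the gripper at (95,105) of the crop; jar and pot stand in the caddy at (8,45) and (28,57).

Request:
{"api": "drive_tool", "payload": {
  "steps": [
    [25,0.1,0.4,0,0,0,0.1],
    [25,0.18,0.7,0,0,0,0.18],
    [25,0.24,1,-0.05,0,0,0.24]
  ]
}}

```text
time_s: 22.1
position: [0.5432, -0.0285, 0.1345]
tcp_rot: [[-0.959, 0.282, -0.007], [0.282, 0.959, 0.002], [0.007, -0.0, -1.0]]
force: [0.3, -0.2, -1.5]
opening: 0.408
grasp_force: 30.0
```

Request:
{"api": "drive_tool", "payload": {
  "steps": [
    [25,0.2,0.3,0,0,0,0.08],
    [25,0.39,0.58,-0.03,0,0,0.16]
  ]
}}

```text
time_s: 22.3
position: [0.5183, 0.0513, 0.1388]
tcp_rot: [[-0.865, 0.502, -0.005], [0.502, 0.865, 0.001], [0.005, -0.002, -1.0]]
force: [1.4, 0.1, -0.1]
opening: 0.411
grasp_force: 30.0
```

Request:
{"api": "drive_tool", "payload": {
  "steps": [
    [25,0.25,0.24,0,0,0,0.09],
    [25,0.5,0.5,0,0,0,0.18],
    [25,0.8,0.77,0,0,0,0.27],
    [25,1,0.96,0,0,0,0.35],
    [25,1,0.96,0,0,0,0.35],
    [25,1,0.96,0,0,0,0.35],
    [25,1,0.96,0,0,0,0.35]
  ]
}}

```text
time_s: 23.0
position: [0.4737, 0.2085, 0.1399]
tcp_rot: [[-0.501, 0.865, -0.002], [0.865, 0.501, -0.001], [0.0, -0.002, -1.0]]
force: [-0.7, 0.2, -1.3]
opening: 0.406
grasp_force: 30.0
```

```bash
python3 - <<'E'
from h import *
plan([(.4735,.2098,.040,30.2)],3)
E
```

```text
at [0.4737 0.2085 0.1399] yaw 30.09
[0.01, 0.006, 0.833, -0.001, -0.0, -0.001] rows 2
```

Request:
{"api": "drive_tool", "payload": {
  "steps": [
    [25,0.01,0,0.3,0,0,0],
    [25,0.01,0,0.6,0,0,0],
    [25,0.01,0,0.8,0,0,0],
    [25,0.01,0,0.85,0,0,0],
    [25,0.01,0,0.87,0,0,0],
    [25,0.01,0,0.87,0,0,0],
    [25,0.01,0,0.87,0,0,0]
  ]
}}

```text
time_s: 23.7
position: [0.4744, 0.2104, 0.0377]
tcp_rot: [[-0.501, 0.866, 0.002], [0.866, 0.501, 0.0], [-0.001, 0.002, -1.0]]
force: [0.1, -0.2, -0.3]
opening: 0.409
grasp_force: 30.0
```

Request:
{"api": "drive_tool", "payload": {
  "steps": [
    [25,0,0,0.01,0,0,0],
    [25,0,0,0.02,0,0,0],
    [25,0,0,0.03,0,0,0],
    [25,0,0,0.04,0,0,0],
    [25,0,0,0.04,0,0,0],
    [25,0,0,0.04,0,0,0]
  ]
}}

```text
time_s: 24.3
position: [0.4732, 0.2105, 0.0317]
tcp_rot: [[-0.501, 0.865, -0.0], [0.865, 0.501, -0.0], [0.0, -0.0, -1.0]]
force: [-0.0, -0.8, -0.7]
opening: 0.413
grasp_force: 30.0
```

Request:
{"api": "drive_tool", "payload": {
  "steps": [
    [54,0,0,0,0,0,0],
    [54,0,0,0,0,0,0],
    [54,0,0,0,0,0,0],
    [54,0,0,0,0,0,0],
    [54,0,0,-0.3,0,0,0],
    [54,0,0,-0.7,0,0,0],
    [87,0,0,-1,0,0,0],
    [87,0,0,-1,0,0,0]
  ]
}}

```text
time_s: 25.1
position: [0.4767, 0.2113, 0.1565]
tcp_rot: [[-0.501, 0.865, 0.011], [0.865, 0.501, 0.002], [-0.003, 0.01, -1.0]]
force: [0.1, 0.3, -0.2]
opening: 0.724
grasp_force: 0.0
```

```bash
python3 - <<'E'
from h import *
c=cap('side'); im=c['color']; cv2.imwrite('pics/s3.png',cv2.resize(im[120:220,100:260],None,fx=4,fy=4))
plan([(.53,.05,.2,0),(.54,-.25,.2,-50),(.420,-.388,.12,-103.3),(.420,-.388,.008,-103.3)],2)
E
```

```text
at [0.4751 0.2109 0.1543] yaw 30.09
[-1.0, -0.2, -0.27, 0.0, 0.0, 0.25] rows 3
[-0.39, 0.07, -0.11, 0.0, -0.0, 0.1] rows 2
[-1.0, 0.03, -0.0, 0.0, -0.0, 0.23] rows 3
[-1.0, 0.4, -0.0, 0.0, -0.0, 0.25] rows 3
[-0.31, 0.29, -0.0, 0.0, -0.0, 0.1] rows 2
[-1.0, 0.16, 0.44, 0.0, -0.0, 0.41] rows 5
[-0.37, 0.35, 0.22, -0.0, -0.0, 0.21] rows 3
[-0.0, 0.0, 0.93, -0.0, -0.0, 0.0] rows 3
```

View pics/s3.png

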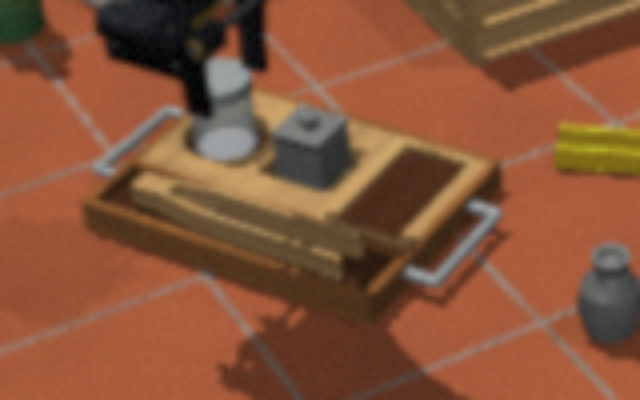

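The tongs lie in the trough at (250,225), the jar stands at (225,110) and the pot at (312,145), all seated. Next is the opener.

Request:
{"api": "drive_tool", "payload": {
  "steps": [
    [60,-1,-0.2,-0.3,0,0,0.25],
    [60,-1,-0.2,-0.3,0,0,0.25],
    [60,-1,-0.2,-0.3,0,0,0.25]
  ]
}}

```text
time_s: 25.45
position: [0.5133, 0.0921, 0.1873]
tcp_rot: [[-0.144, 0.99, -0.0], [0.99, 0.144, -0.001], [-0.001, -0.0, -1.0]]
force: [0.5, 0.7, 0.3]
opening: 0.705
grasp_force: 0.0
```

Request:
{"api": "drive_tool", "payload": {
  "steps": [
    [60,-0.39,0.07,-0.1,0,0,0.1],
    [60,-0.39,0.07,-0.1,0,0,0.1]
  ]
}}

```text
time_s: 25.65
position: [0.531, 0.0446, 0.1998]
tcp_rot: [[0.007, 1.0, 0.004], [1.0, -0.007, -0.002], [-0.002, 0.004, -1.0]]
force: [1.4, 0.2, 0.3]
opening: 0.69
grasp_force: 0.0
```

Request:
{"api": "drive_tool", "payload": {
  "steps": [
    [60,-1,0.03,0,0,0,0.23],
    [60,-1,0.03,0,0,0,0.23],
    [60,-1,0.03,0,0,0,0.23]
  ]
}}

```text
time_s: 25.95
position: [0.531, -0.0732, 0.1981]
tcp_rot: [[0.343, 0.939, -0.002], [0.939, -0.343, -0.0], [-0.001, -0.002, -1.0]]
force: [-0.5, 0.1, -0.8]
opening: 0.687
grasp_force: 0.0
```

Request:
{"api": "drive_tool", "payload": {
  "steps": [
    [60,-1,0.4,0,0,0,0.25],
    [60,-1,0.4,0,0,0,0.25],
    [60,-1,0.4,0,0,0,0.25]
  ]
}}

```text
time_s: 26.25
position: [0.5355, -0.2021, 0.1979]
tcp_rot: [[0.663, 0.748, -0.002], [0.748, -0.663, 0.001], [-0.001, -0.002, -1.0]]
force: [1.8, 0.5, -0.4]
opening: 0.686
grasp_force: 0.0
```

Request:
{"api": "drive_tool", "payload": {
  "steps": [
    [60,-0.31,0.29,0,0,0,0.1],
    [60,-0.31,0.29,0,0,0,0.1]
  ]
}}

```text
time_s: 26.45
position: [0.538, -0.2559, 0.198]
tcp_rot: [[0.768, 0.64, 0.0], [0.64, -0.768, -0.002], [-0.001, 0.002, -1.0]]
force: [-0.3, -0.6, -0.1]
opening: 0.688
grasp_force: 0.0
```

Request:
{"api": "drive_tool", "payload": {
  "steps": [
    [60,-1,0.16,0.4,0,0,0.41],
    [60,-1,0.16,0.4,0,0,0.41],
    [60,-1,0.16,0.4,0,0,0.41],
    [60,-1,0.16,0.4,0,0,0.41],
    [60,-1,0.16,0.4,0,0,0.41]
  ]
}}

```text
time_s: 26.95
position: [0.4571, -0.3414, 0.1497]
tcp_rot: [[0.996, 0.085, -0.003], [0.085, -0.996, 0.004], [-0.003, -0.004, -1.0]]
force: [0.5, 1.1, -0.4]
opening: 0.69
grasp_force: 0.0
```

```bash
python3 - <<'E'
from h import *
plan([(.420,-.388,.12,-103.3),(.420,-.388,.008,-103.3)],2)
E
```

```text
at [ 0.4571 -0.3414  0.1497] yaw -85.13
[-0.34, 0.36, 0.25, -0.0, 0.0, 0.21] rows 3
[0.0, 0.0, 0.93, -0.0, 0.0, 0.0] rows 3
```

Request:
{"api": "drive_tool", "payload": {
  "steps": [
    [60,-0.34,0.36,0.25,0,0,0.21],
    [60,-0.34,0.36,0.25,0,0,0.21],
    [60,-0.34,0.36,0.25,0,0,0.21],
    [60,-0.34,0.36,0.25,0,0,0.21],
    [60,-0.34,0.36,0.25,0,0,0.21],
    [60,-0.34,0.36,0.25,0,0,0.21]
  ]
}}

```text
time_s: 27.55
position: [0.4225, -0.3882, 0.1223]
tcp_rot: [[0.975, -0.223, 0.001], [-0.223, -0.975, -0.001], [0.001, 0.0, -1.0]]
force: [-0.1, 0.1, -0.0]
opening: 0.687
grasp_force: 0.0
```

```bash
python3 - <<'E'
from h import *
plan([(.420,-.388,.008,-103.3)],3)
E
```

```text
at [ 0.4225 -0.3882  0.1223] yaw -102.91
[-0.021, 0.003, 0.953, 0.0, -0.001, 0.005] rows 3
```

Request:
{"api": "drive_tool", "payload": {
  "steps": [
    [60,-0.02,0,0.4,0,0,0.005],
    [60,-0.02,0,0.75,0,0,0.005],
    [60,-0.02,0,0.92,0,0,0.005],
    [60,-0.02,0,0.95,0,0,0.005],
    [60,-0.02,0,0.95,0,0,0.005],
    [60,-0.02,0,0.95,0,0,0.005]
  ]
}}

```text
time_s: 28.15
position: [0.4202, -0.3893, 0.0092]
tcp_rot: [[0.972, -0.234, 0.002], [-0.234, -0.972, -0.002], [0.002, 0.002, -1.0]]
force: [0.3, -0.8, 0.9]
opening: 0.685
grasp_force: 0.0
```

Request:
{"api": "drive_tool", "payload": {
  "steps": [
    [10,0,0,0,0,0,0],
    [10,0,0,0,0,0,0],
    [10,0,0,0,0,0,0],
    [10,0,0,0,0,0,0],
    [10,0,0,0,0,0,0],
    [10,0,0,0,0,0,0],
    [10,0,0,0,0,0,0],
    [10,0,0,0,0,0,0]
  ]
}}

```text
time_s: 28.95
position: [0.4191, -0.3885, 0.0077]
tcp_rot: [[0.972, -0.235, -0.0], [-0.235, -0.972, 0.0], [-0.0, -0.0, -1.0]]
force: [-0.8, 0.2, 1.6]
opening: 0.205
grasp_force: 30.0
```

Request:
{"api": "drive_tool", "payload": {
  "steps": [
    [10,0,0,-0.3,0,0,0],
    [10,0,0,-0.6,0,0,0],
    [10,0,0,-0.9,0,0,0],
    [10,0,0,-1,0,0,0],
    [10,0,0,-1,0,0,0]
  ]
}}

```text
time_s: 29.45
position: [0.4199, -0.3896, 0.1294]
tcp_rot: [[0.972, -0.234, 0.003], [-0.234, -0.972, -0.003], [0.003, 0.003, -1.0]]
force: [1.1, -0.8, -1.4]
opening: 0.199
grasp_force: 30.0
```

```bash
python3 - <<'E'
from h import *
plan([(.55,-.25,.15,-95),(.60,-.05,.15,-80),(.598,.1797,.11,-59.6),(.598,.1797,.035,-59.6)],2)
E
```

```text
at [ 0.4199 -0.3896  0.1294] yaw -103.56
[0.56, -1.0, -0.12, 0.0, -0.0, -0.07] rows 3
[0.26, -0.36, -0.05, 0.0, -0.0, -0.03] rows 2
[0.16, -1.0, -0.0, 0.0, -0.0, -0.1] rows 3
[0.21, -0.67, -0.01, 0.0, -0.0, -0.07] rows 2
[0.16, -1.0, 0.17, 0.0, -0.0, -0.13] rows 3
[0.32, -0.85, 0.16, 0.0, -0.0, -0.11] rows 3
[-0.0, 0.0, 0.62, 0.0, -0.0, -0.0] rows 2
```

Request:
{"api": "drive_tool", "payload": {
  "steps": [
    [10,0.2,-0.35,-0.1,0,0,-0.02],
    [10,0.4,-0.7,-0.1,0,0,-0.05],
    [10,0.56,-1,-0.12,0,0,-0.07]
  ]
}}

```text
time_s: 29.75
position: [0.5125, -0.2856, 0.1399]
tcp_rot: [[0.991, -0.131, -0.003], [-0.131, -0.991, 0.003], [-0.003, -0.003, -1.0]]
force: [0.6, -0.8, -1.0]
opening: 0.204
grasp_force: 30.0
```

Request:
{"api": "drive_tool", "payload": {
  "steps": [
    [10,0.26,-0.36,-0.05,0,0,-0.03],
    [10,0.26,-0.36,-0.05,0,0,-0.03]
  ]
}}

```text
time_s: 29.95
position: [0.5517, -0.244, 0.1463]
tcp_rot: [[0.997, -0.08, -0.0], [-0.08, -0.997, 0.003], [-0.001, -0.003, -1.0]]
force: [-0.4, -0.1, -0.3]
opening: 0.2
grasp_force: 30.0
```

Request:
{"api": "drive_tool", "payload": {
  "steps": [
    [10,0.05,-0.35,0,0,0,-0.03],
    [10,0.1,-0.7,0,0,0,-0.07],
    [10,0.16,-1,0,0,0,-0.1]
  ]
}}

```text
time_s: 30.25
position: [0.5769, -0.1293, 0.1456]
tcp_rot: [[0.998, 0.064, -0.005], [0.065, -0.998, 0.002], [-0.005, -0.002, -1.0]]
force: [0.4, -0.4, -0.8]
opening: 0.202
grasp_force: 30.0
```

Request:
{"api": "drive_tool", "payload": {
  "steps": [
    [10,0.1,-0.35,0,0,0,-0.04],
    [10,0.21,-0.67,0,0,0,-0.07]
  ]
}}

```text
time_s: 30.45
position: [0.5971, -0.0478, 0.1457]
tcp_rot: [[0.986, 0.169, -0.005], [0.169, -0.986, 0.001], [-0.005, -0.002, -1.0]]
force: [1.3, -0.4, 0.1]
opening: 0.203
grasp_force: 30.0
```

Request:
{"api": "drive_tool", "payload": {
  "steps": [
    [10,0.05,-0.35,0,0,0,-0.04],
    [10,0.1,-0.7,0.1,0,0,-0.08],
    [10,0.16,-1,0.17,0,0,-0.13]
  ]
}}

```text
time_s: 30.75
position: [0.5954, 0.0737, 0.125]
tcp_rot: [[0.934, 0.358, -0.005], [0.358, -0.934, 0.0], [-0.005, -0.002, -1.0]]
force: [-0.6, 0.6, -1.2]
opening: 0.201
grasp_force: 30.0
```

Request:
{"api": "drive_tool", "payload": {
  "steps": [
    [10,0.1,-0.3,0.05,0,0,-0.04],
    [10,0.2,-0.6,0.1,0,0,-0.08],
    [10,0.32,-0.85,0.16,0,0,-0.11],
    [10,0.32,-0.85,0.16,0,0,-0.11],
    [10,0.32,-0.85,0.16,0,0,-0.11],
    [10,0.32,-0.85,0.16,0,0,-0.11]
  ]
}}

```text
time_s: 31.35
position: [0.5967, 0.1799, 0.1074]
tcp_rot: [[0.864, 0.503, -0.002], [0.503, -0.864, -0.001], [-0.002, -0.0, -1.0]]
force: [0.8, 0.0, -0.6]
opening: 0.199
grasp_force: 30.0
```

```bash
python3 - <<'E'
from h import *
plan([(.598,.1797,.040,-59.6)],3)
E
```

```text
at [0.5967 0.1799 0.1074] yaw -59.81
[0.01, 0.007, 0.562, -0.0, 0.002, -0.002] rows 2
```

Request:
{"api": "drive_tool", "payload": {
  "steps": [
    [10,0.01,0,0.25,0,0,0],
    [10,0.01,0,0.45,0,0,0],
    [10,0.01,0,0.56,0,0,0],
    [10,0.01,0,0.6,0,0,0],
    [10,0.01,0,0.6,0,0,0],
    [10,0.01,0,0.6,0,0,0]
  ]
}}

```text
time_s: 31.95
position: [0.5992, 0.1816, 0.0375]
tcp_rot: [[0.864, 0.504, 0.002], [0.504, -0.864, 0.0], [0.002, 0.001, -1.0]]
force: [0.9, -0.9, -0.1]
opening: 0.202
grasp_force: 30.0
```

Request:
{"api": "drive_tool", "payload": {
  "steps": [
    [10,0,0,0.01,0,0,0],
    [10,0,0,0.02,0,0,0],
    [10,0,0,0.03,0,0,0],
    [10,0,0,0.03,0,0,0],
    [10,0,0,0.03,0,0,0]
  ]
}}

```text
time_s: 32.45
position: [0.5983, 0.182, 0.033]
tcp_rot: [[0.864, 0.504, 0.0], [0.504, -0.864, 0.0], [0.0, -0.0, -1.0]]
force: [-0.6, -0.2, -1.4]
opening: 0.199
grasp_force: 30.0
```

Request:
{"api": "drive_tool", "payload": {
  "steps": [
    [10,0,0,0.01,0,0,0],
    [10,0,0,0.02,0,0,0],
    [10,0,0,0.03,0,0,0],
    [10,0,0,0.03,0,0,0],
    [10,0,0,0.03,0,0,0]
  ]
}}

```text
time_s: 32.95
position: [0.5983, 0.1819, 0.0297]
tcp_rot: [[0.864, 0.504, 0.0], [0.504, -0.864, -0.0], [0.0, 0.0, -1.0]]
force: [-0.8, -0.6, 3.3]
opening: 0.196
grasp_force: 30.0
```

Request:
{"api": "drive_tool", "payload": {
  "steps": [
    [36,0,0,0,0,0,0],
    [36,0,0,0,0,0,0],
    [36,0,0,0,0,0,0],
    [36,0,0,0,0,0,0],
    [36,0,0,-0.3,0,0,0],
    [36,0,0,-0.7,0,0,0],
    [36,0,0,-1,0,0,0],
    [36,0,0,-1,0,0,0]
  ]
}}

```text
time_s: 33.75
position: [0.6026, 0.1825, 0.1553]
tcp_rot: [[0.864, 0.504, 0.013], [0.504, -0.864, 0.002], [0.012, 0.005, -1.0]]
force: [0.5, -1.1, 0.7]
opening: 0.411
grasp_force: 0.0
```

Request:
{"api": "drive_tool", "payload": {
  "steps": [
    [36,0.3,1,-1,0,0,0],
    [36,0.3,1,-1,0,0,0],
    [36,0.3,1,-1,0,0,0],
    [36,0.3,1,-1,0,0,0],
    [36,0.3,1,-1,0,0,0],
    [36,0.3,1,-1,0,0,0]
  ]
}}

```text
time_s: 34.35
position: [0.6885, 0.0966, 0.2676]
tcp_rot: [[0.864, 0.504, -0.004], [0.504, -0.864, 0.001], [-0.003, -0.002, -1.0]]
force: [-0.1, 0.7, -0.9]
opening: 0.411
grasp_force: 0.0
```

```bash
python3 - <<'E'
from h import *
c=cap('scene'); cv2.imwrite('pics/s4.png',cv2.resize(c['color'][120:210,250:360],None,fx=5,fy=5))
W=cloud(c)
cc=np.array([.56,.2605]);a=np.radians(30.4);X=np.array([np.cos(a),np.sin(a)]);Y=np.array([-X[1],X[0]])
def loc(p): d=p[:,:2]-cc; return np.c_[d@X+.031,d@Y,p[:,2]]
p=sel(W,(.605,.184),.055,.0335,.045);print('opener handle (caddy frame)',rect(loc(p)),np.median(p[:,2]),len(p))
q=loc(sel(W,(.4735,.2098),.13,.036,.05));q=q[(abs(q[:,0]+.069)<.03)];print('tongs',rect(q),np.median(q[:,2]),len(q))
for n,xy,z0,z1 in(('jar',(.5146,.338),.08,.1),('open jar',(.454,-.273),.054,.075)):print(n,circ(sel(W,xy,.045,z0,z1)))
E
```

```text
opener handle (caddy frame) [ 23.  -88.2  90.5  88.8 136.7] 0.0381985948601104 81
tongs [-74.1  -0.7 212.7  49.3  91.4] 0.043333671021529914 141
jar [515.1 338.1  31. ]
open jar [ 455.8 -272.7   29.1]
```

View pics/s4.png

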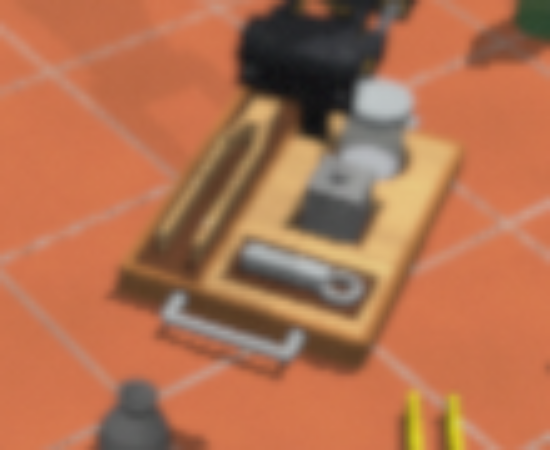

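All four items sit in their recesses: tongs in the trough (210,185), opener in the oblong well (305,270), pot (338,205), jar (380,125). Heights match (opener top 38 mm, jar lid 88 mm), the open jar has not moved, and the arm is clear.

```bash
python3 -c "
from h import *
print(order.hand_in())"
```

```text
the job is handed in; nothing more can be done
None
```

I packed and handed in the caddy at about 34 s: the jar, salt pot, opener and tongs are each down in their own recess by the last camera check. The open jar had not moved at that check; I didn't re-measure the spoon, but nothing touched it. The hand-in returned no verdict.

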